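# Clip the tension weight onto the ring of the yarn stand

### The job

Swing the orange-gripped clamp lever of the blue dock open, to upright or beyond, while the weight still stands in its socket; then lift the weight out by its red tab and push the mouth of its snap hook onto the front bar of the stand's steel ring until the brass gate flicks shut behind the bar. Let the weight hang there freely and still, then swing the lever of the empty dock down again fully shut. Do not disturb the other things on the table.

Things in the scene. Friction and masses are not known exactly. Their poses are not given: they have to be found in the camera images.
- dock: Blue socket block 110 x 80 x 35 mm, fixed to the table. Origin on the table under the centre of its round socket (46 mm wide, floor 10 mm above the table, 25 mm deep). z up. The block reaches x -45 to +65, y -40 to +40 mm. The lever's hinge is on its +x side.
- lever (a joint): Clamp lever on the dock: flat steel arm with an orange cross grip at its end. 0 = shut (arm level over the weight's shoulder, pointing to the dock's -x), grows as it swings up; 1.57 = upright, stop at 1.9 leaning away. Friction about 0.08 N m (1 N at the grip); it stays where it is left. Arm at y 13 to 21 mm of the dock, hinge line along y at x +50, 57 mm above the table.
- lever_grip (a point): Middle of the lever's orange round cross grip: 12 mm thick, lying along the dock's y from y +40 to +90 mm (this point at y +65), 100 mm from the hinge line. Lever shut: 57 mm above the table, at x -50 mm of the dock.
- lever_hinge (a point): Point on the lever's hinge line abreast of the middle of the grip (dock's x +50, y +65 mm, 57 mm above the table). At joint value q the grip's middle lies at x = 50 - 100 cos q, z = 57 + 100 sin q mm in the dock's frame.
- weight: Loose steel tension weight, about 0.5 kg, with a snap hook on top. Origin at the centre of the underside, z up, hook in its x-z plane, mouth to +x. Starts upright in the dock's socket, underside 10 mm above the table, its +x within 0.12 rad of the dock's +x. Round body 44 mm diameter, z 0 to 40; neck 12 mm, z 40 to 62; hook of 9 mm rod, z 62 to 124, x -29 to +23; red tab above it.
- tab (a point): Middle of the red tab by which the weight is held: 20 mm (weight's x) by 14 mm (y), z 118 to 163 in the weight's frame; this point at x 0, z 140.
- mouth (a point): Middle of the hook's mouth, at x +18, z 85 of the weight. The mouth lies between the lower jaw (top at z 71) and the nose (down to z 100), and is closed by the brass gate. Push the hook on with the bar at z about 89: the gate flicks shut once the bar stands at about x -10 (the spine's inner face is at x -19).
- seat (a point): Where the bar's axis lies in the hook when the weight hangs: x 0, z 110 in the weight's frame, under the roof of the hook.
- gate (a joint): The hook's brass gate: 0 = shut (upright at x +18 of the weight, hinged at z 69, tip at z 99), grows to 1.45 as it is pushed inwards, towards -x. Light spring: about 5 N of push opens it; it cannot open outwards.
- stand: Yarn stand fixed to the table: wooden foot 140 x 100 x 12 mm (x -20 to +120), aluminium post at x +85, blue head (x 71 to 99, top 213 mm above the table) and a level steel ring (a D of 8 mm rod) reaching from the head to -x. Origin on the table below the middle of the ring's front bar, z up; push the hook on along +x. The ring is open inside for 60 mm behind its front bar.
- ring_bar (a point): Middle of the ring's straight front bar: round, 8 mm diameter, along the stand's y (straight from y -24 to +24 mm, 52 mm inside width between its arms), axis 200 mm above the table.
- cone: Bystander: beige yarn cone standing up, 72 mm wide at its foot, 135 mm tall. Origin under its middle.
- spool: Bystander: small wooden thread spool, dark red thread, standing, 40 mm diameter, 46 mm tall. Origin under its middle.
- tin: Bystander: flat round aluminium pin tin, 72 mm diameter, 32 mm tall. Origin under its middle.
- pliers: Bystander: red-handled pliers lying flat, 155 mm long, 14 mm thick. Origin under the pivot, jaws to +x.
- shaver: Bystander: white and blue lint shaver lying flat, 135 mm long, 30 mm tall. Origin under the round head, handle to -x.
- chalk: Bystander: pink block of tailor's chalk, 50 x 34 x 10 mm. Origin under its middle.
- mushroom: Bystander: wooden darning mushroom standing on its cap, 60 mm wide, 88 mm tall. Origin under its middle.
Not all that is in view belongs to the job. Of the things like the stand, leave any that is green; of the rest the smaller one is meant.

How it is judged:
By the outcome, as a careful person would: the job done as asked, in the order asked, and still so for the second after the job is handed in, with the robot touching nothing.
It also fails if it takes over 72 s, if anything falls off the work surface, if the arm or the gripper's body presses on something with over 40 N, if the wrist force passes 120 N, or if a joint passes its speed limit or range.

### The arm

A 6-joint arm with a two-finger parallel gripper is mounted at the origin on the work surface. World frame = base frame: x ahead of the robot, y to its left, z up, the work surface at z = 0. Lengths are in m, angles in rad, forces in N, time in s.
With the tool pointing down it reaches from about 0.375 to 0.975 m from the base axis. Payload 3.8 kg.
Tool frame: the origin (TCP) lies on the centre line of the jaws, within the pads' length; the fingertips stand 17 mm ahead of it and the grasp point (between the pads) lies 2 mm behind it (bot.tip_extent is the distance from the TCP to the fingertips, in m); z points along the fingers, y is the line along which they close (so a half turn about z gives the same grasp; the last joint's range is limited). The gripper opens to 85 mm and grips with 20 to 120 N. Pads are 22 mm wide; open, the fingers measure 114 mm over their backs; the gripper's body (76 mm by 85 mm) begins 54 mm behind the grasp point. The pads swing forward as they close: fully open they stand 13 mm farther back than shut.
Start: joints at [1.083, 0.264, 1.604, -0, 1.274, -0.037], TCP at [0.294, 0.608, 0.248] pointing down, gripper open.
Joint ranges: [-2.63, 2.63], [-0.94, 2.18], [0.31, 2.57], [-1.31, 4.45], [0, 2.66], [-2.55, 2.55]. Speed limits (rad/s): [2.57, 2.57, 3.14, 3.14, 3.14, 3.14].

### API

Orientations are given as a rotation vector (axis times angle).
In Python, from workcell import readout, read_camera, finish_job, bot gives the robot as it stands.
- The arm moves only by the tool jog_arm, never from a script. Its argument "deltas" is one flat list of numbers, 7 for each row, row after row: the shift along the tool's x, y, z in m, then the turn, a rotation vector about the tool's x, y, z in degrees, then the gripper command: -1 is shut, 1 is fully open, values between are in proportion. A call has 1 to 8 rows; each row is the pose to reach, as a shift and turn from the pose commanded when the call began, along the tool's axes at that moment; what a row does not reach only later rows make up. A row lasts 1/10 s, in which the tool goes at most 50 mm and 8.59 degrees, less where a joint would pass 70% of its speed; a pose out of reach is approached as far as the arm can. A call with a gripper value outside its range is refused whole. The fingers move at their own pace and stop on an object; "squeeze" is the grip in N (left out, the last holds). Time passes only in rows, so rows that repeat a pose let the fingers close. It gives the time, the measured TCP pose, the force, the opening and the grip force at its end, in the units of the state.
- readout.read_state(): the state, without advancing time (a new reading comes with each control period).
- read_camera(name): name is "side" or "top" or "wrist"; returns a dict with "color" (420x560x3 uint8, blue, green, red), "fx", "fy", "cx", "cy" (pixels), "origin" and "attitude" of the camera in the world. Camera axes: x right, y down, z forward; pixel columns grow to the right and rows downward; lengths in m; the calibration is good to about 2 mm. A picture is of the moment at which its call begins. There is no depth.
- finish_job(): hands the job in; it is judged then, once.
The state is a dict: "time": time; "q": joint angles; "joint_vel": joint speeds; "joint_torque": joint torques, N m; "tool_pos": TCP position; "tcp_rot": TCP orientation; "wrist_force": force on the tool from outside, world axes, zero at the start; "torque": the same for the moment, N m; "width": opening from 0.0 (shut) to 1.0 (fully open); "grip_force": force on a finger pad.
Only numpy, scipy, OpenCV 4.12 (cv2) and the standard library are available. Lean on these libraries where they do the work, as an engineer would, in place of code of your own. Each camera call takes 0.05 s, during which the arm holds its last target. There are 200 camera calls.

## Working session

There is one attempt and no reset: what is moved stays moved. The work goes in short steps, Python scripts to look and compute and a tool call to move; the robot and the scene stay as the last step left them, time stands still between calls to the robot, and variables do not carry over. Pictures are saved under pics/ and viewed, at most 10 in all, crops included, and the job is handed in when it is done.

Besides the shell and the picture viewer there is one more tool, called after "Request:" as a command line: name --argument value ..., lists and objects as JSON in quotes. jog_arm: Moves the arm, as the interface text tells. Its arguments: {"type":"object","properties":{"deltas":{"type":"array"},"squeeze":{"type":"number"}},"required":["deltas"]}

```bash
mkdir -p pics; ls; python3 - <<'E'
from workcell import readout, read_camera, bot
import cv2,numpy as np
for n in("side","top"):
    c=read_camera(n); cv2.imwrite(f"pics/{n}0.png",c["color"])
    print(n,{k:np.round(v,4).tolist() for k,v in c.items() if k!="color"})
s=readout.read_state(); print(s["tool_pos"],s["tcp_rot"],s["time"]); print(dir(bot))
E
```

```text
pics
side {'fx': 509.107, 'fy': 509.107, 'cx': 276.0652, 'cy': 216.4192, 'origin': [0.3192, -0.9446, 0.9398], 'attitude': [-2.1834, 0.1733, -0.0712]}
top {'fx': 452.3875, 'fy': 452.3875, 'cx': 285.7503, 'cy': 215.4779, 'origin': [0.3681, 0.179, 1.2182], 'attitude': [-2.1713, 2.1736, -0.1034]}
[0.29378121 0.60700893 0.24706876] [-0.70201493 -3.0615716   0.00310093] 0.1
['MotionError', '__class__', '__delattr__', '__dict__', '__dir__', '__doc__', '__eq__', '__format__', '__ge__', '__getattribute__', '__getstate__', '__gt__', '__hash__', '__init__', '__init_subclass__', '__le__', '__lt__', '__module__', '__ne__', '__new__', '__reduce__', '__reduce_ex__', '__repr__', '__setattr__', '__sizeof__', '__str__', '__subclasshook__', '__weakref__', 'tip_extent']
```

View pics/side0.png

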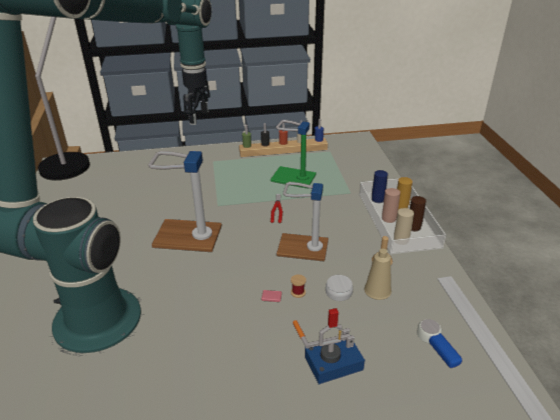

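View pics/top0.png

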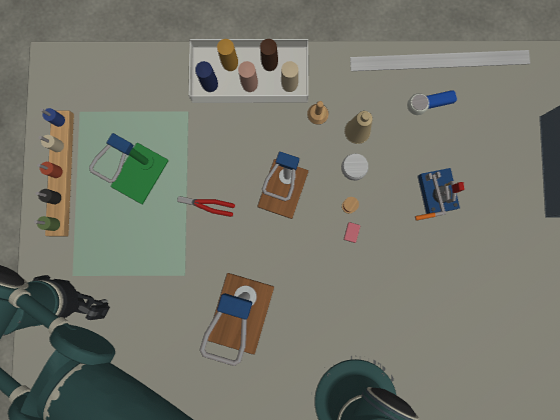

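The stand-like things are green (top 140,170), large wooden (238,310) and small wooden (285,185). The small wooden one is meant. The only dock is at top (440,190), side (335,357). I'll check both in a close crop.

```bash
python3 - <<'E'
import cv2,numpy as np
s=cv2.imread("pics/side0.png");t=cv2.imread("pics/top0.png")
def crop(im,x,y,w=80,h=60):return cv2.resize(im[y:y+h,x:x+w],(400,300),interpolation=cv2.INTER_CUBIC)
a=np.vstack([np.hstack([crop(t,400,160),crop(t,245,145,100,75)]),np.hstack([crop(s,285,305,100,75),crop(s,260,180,100,75)])])
for i in range(0,800,50):cv2.line(a,(i,0),(i,5),(0,255,255),1);cv2.line(a,(i,300),(i,305),(0,255,255),1)
for j in range(0,600,50):cv2.line(a,(0,j),(5,j),(0,255,255),1);cv2.line(a,(400,j),(405,j),(0,255,255),1)
cv2.imwrite("pics/crop1.png",a)
E
```

```text
(no output)
```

View pics/crop1.png

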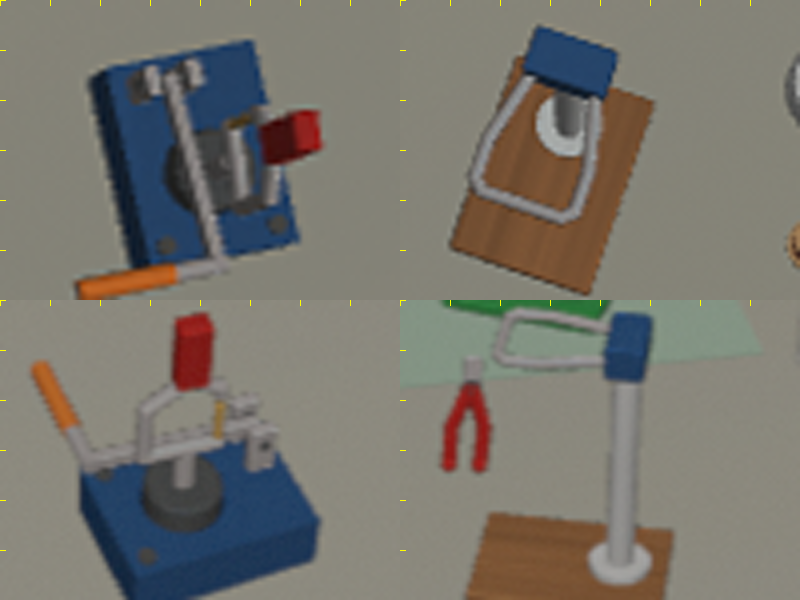

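```bash
cat > h.py <<'E'
import numpy as np, cv2
from scipy.spatial.transform import Rotation as R
from scipy.optimize import least_squares
from workcell import readout, read_camera
CAM={"side":(509.107,276.0652,216.4192,[0.3192,-0.9446,0.9398],[-2.1834,0.1733,-0.0712]),
"top":(452.3875,285.7503,215.4779,[0.3681,0.179,1.2182],[-2.1713,2.1736,-0.1034])}
def proj(c,p):
    f,cx,cy,o,a=CAM[c]; v=R.from_rotvec(a).inv().apply(np.atleast_2d(p)-o); return v[:,:2]/v[:,2:]*f+[cx,cy]
def world(pose,l):
    x,y,a=pose;l=np.atleast_2d(l)/1000.; c,s=np.cos(a),np.sin(a)
    return np.c_[x+c*l[:,0]-s*l[:,1],y+s*l[:,0]+c*l[:,1],l[:,2]]
def fit(obs,x0):
    r=lambda p:np.concatenate([(proj(c,world(p,l))-px).ravel() for c,l,px in obs])
    s=least_squares(r,x0,loss="soft_l1"); return s.x,r(s.x).reshape(-1,2).round(1)
E
python3 - <<'E'
from h import *
T=lambda x,y:("top",(x/5+400,y/5+160)); S=lambda x,y:("side",(x/4+285,(y-300)/4+305))
T2=lambda x,y:("top",((x-400)/4+245,y/4+145)); S2=lambda x,y:("side",((x-400)/4+260,(y-300)/4+180))
m=lambda L:[(c[0],l,c[1]) for c,l in L]
d=m([(T(105,70),(65,40,35)),(T(255,42),(65,-40,35)),(T(298,240),(-45,-40,35)),(T(78,290),(-50,90,57)),(T(175,271),(-50,40,57)),
(S(318,518),(65,-40,35)),(S(40,367),(-50,90,57)),(S(70,430),(-50,40,57)),(S(82,475),(-45,40,35))])
p,r=fit(d,[.4,-.2,0]);print(p);print(r.tolist())
w=m([(T(307,132),(0,0,173)),(S(194,320),(0,0,173)),(S(194,384),(0,0,128))])
pw,r=fit(w,p);print(pw[:2],r.tolist())
s=m([(T2(524,201),(0,0,200)),(T2(571,62),(85,0,213)),(T2(513,57),(120,50,12)),(T2(653,100),(120,-50,12)),(T2(590,293),(-20,-50,12)),(T2(450,247),(-20,50,12)),
(S2(504,333),(0,0,200)),(S2(490,513),(-20,50,12)),(S2(672,530),(120,50,12))])
p,r=fit(s,[.4,.2,0]);print(p);print(r.tolist())
E
```

```text
[ 0.53739294 -0.23105257  0.18591117]
[[0.1, -1.0], [-0.4, -0.9], [0.2, -0.0], [-1.4, 0.2], [-1.8, 0.5], [0.6, 1.8], [-0.4, 4.0], [0.2, 4.2], [-0.9, -1.1]]
[ 0.53802054 -0.22966073] [[-0.6, -0.9], [0.2, 1.0], [-1.0, 0.1]]
[ 0.51016629  0.20227174 -0.32092735]
[[-0.4, 0.6], [-0.4, -0.8], [0.4, -1.2], [0.5, -0.5], [0.0, 0.2], [-0.4, 0.0], [-0.6, 1.6], [-1.0, 0.2], [0.2, 0.3]]
```

```bash
cat >> h.py <<'E'
def rot(a,tilt=0):  # tool down, closing axis (tool y) at world angle a
    y=np.array([np.cos(a),np.sin(a),0]);z=np.array([0,0,-1.]);return R.from_matrix(np.c_[np.cross(y,z),y,z])
def delta(p,a):
    s=readout.read_state();r=R.from_rotvec(s["tcp_rot"])
    print("t",round(s["time"],2),"d",r.inv().apply(np.array(p)-s["tool_pos"]).round(4),(r.inv()*rot(a)).as_rotvec(degrees=True).round(1),"F",np.round(s["wrist_force"],1),"w",round(s["width"],3),"g",s["grip_force"])
E
python3 - <<'E'
from h import *
d=(.5374,-.231,.186)
g=world(d,(-50,72,0))[0];print(g)
delta([g[0],g[1],.25],.186);delta([.294,.607,.40],.186)
E
```

```text
[ 0.47494749 -0.16948834  0.        ]
t 0.1 d [-0.5014 -0.62   -0.0017] [-0.1  0.  53.5] F [-0.4  1.2  0.1] w 0.998 g 0.0
t 0.1 d [-0.0002 -0.0002 -0.1529] [-0.1  0.  53.5] F [-0.4  1.2  0.1] w 0.998 g 0.0
```

Request:
jog_arm --deltas '[0, 0, -0.05, 0, 0, 0, 0, 0, 0, -0.1, 0, 0, 0, 0, -0.04, -0.05, -0.1, 0, 0, 0, 0, -0.07, -0.09, -0.1, 0, 0, 0, 0, -0.1, -0.13, -0.1, 0, 0, 0, 0, -0.13, -0.17, -0.1, 0, 0, 0, 0, -0.16, -0.21, -0.1, 0, 0, 0, 0, -0.19, -0.25, -0.1, 0, 0, 0, 0]' --squeeze 30

```text
time: 0.9
tool_pos: [0.3532, 0.3115, 0.3478]
tcp_rot: [-0.701, -3.062, 0.001]
wrist_force: [1.3, -0.4, 0.7]
width: 0.498
grip_force: 0.0
```

Request:
jog_arm --deltas '[-0.03, -0.04, 0, 0, 0, 6, 0, -0.06, -0.08, 0, 0, 0, 13, 0, -0.09, -0.12, 0, 0, 0, 20, 0, -0.12, -0.16, 0, 0, 0, 27, 0, -0.16, -0.19, 0, 0, 0, 34, 0, -0.19, -0.23, 0, 0, 0, 41, 0, -0.22, -0.27, 0, 0, 0, 47, 0, -0.25, -0.31, 0.02, 0, 0, 53.5, 0]'

```text
time: 1.7
tool_pos: [0.4441, -0.0735, 0.332]
tcp_rot: [2.008, 2.409, 0.004]
wrist_force: [0.0, 0.2, -0.1]
width: 0.502
grip_force: 0.0
```

```bash
python3 - <<'E'
from h import *
delta([.475,-.1695,.2],.186)
E
```

```text
t 1.7 d [-0.0997  0.0124  0.1323] [ 0.3  0.1 -0.3] F [ 0.   0.2 -0.1] w 0.502 g 0.0
```

Request:
jog_arm --deltas '[-0.05, 0.006, 0.02, 0, 0, 0, 0, -0.1, 0.012, 0.05, 0, 0, 0, 0, -0.1, 0.012, 0.08, 0, 0, 0, 0, -0.1, 0.012, 0.08, 0, 0, 0, 0, -0.1, 0.012, 0.08, 0, 0, 0, 0]'

```text
time: 2.2
tool_pos: [0.4721, -0.1665, 0.2488]
tcp_rot: [-2.004, -2.415, 0.001]
wrist_force: [-0.1, 0.4, 1.0]
width: 0.496
grip_force: 0.0
```

```bash
cat >> h.py <<'E'
def wrist(name):
    c=read_camera("wrist");cv2.imwrite(f"pics/{name}.png",c["color"])
    CAM["wrist"]=(c["fx"],c["cx"],c["cy"],c["origin"],c["attitude"]);np.save("wrist.npy",np.r_[c["fx"],c["cx"],c["cy"],c["origin"],c["attitude"]])
    return c
def loadw():
    w=np.load("wrist.npy");CAM["wrist"]=(w[0],w[1],w[2],w[3:6],w[6:9])
E
python3 - <<'E'
from h import *
c=wrist("w1");print(c["origin"],c["attitude"],c["fx"]);d=(.5374,-.231,.186)
print(proj("wrist",world(d,[(-50,90,57),(-50,40,57),(50,17,57),(0,0,173),(-45,40,35),(65,40,35)])).round(0).tolist())
delta([.475,-.1695,.2],.186)
E
```

```text
[ 0.46081339 -0.10286806  0.37515073] [2.86956686 0.26672046 0.03013656] 322.45691611791386
[[281.0, 179.0], [281.0, 227.0], [376.0, 248.0], [351.0, 329.0], [285.0, 221.0], [385.0, 221.0]]
t 2.25 d [-0.0034  0.0012  0.0505] [ 0. -0.  0.] F [0.3 0.9 1.5] w 0.496 g 0.0
```

View pics/w1.png

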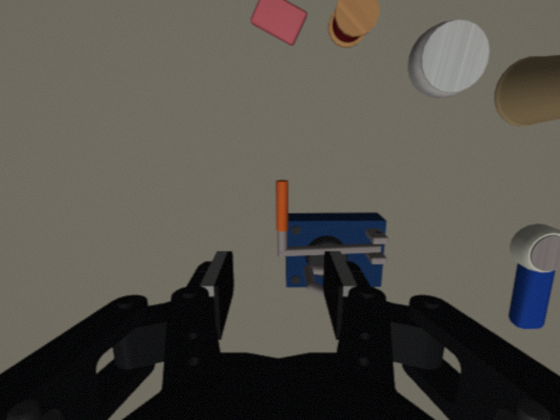

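Request:
jog_arm --deltas '[-0.003, 0.001, 0.05, 0, 0, 0, 0, -0.003, 0.001, 0.1, 0, 0, 0, 0, -0.003, 0.001, 0.15, 0, 0, 0, 0, -0.003, 0.001, 0.188, 0, 0, 0, 0, -0.003, 0.001, 0.188, 0, 0, 0, 0, -0.003, 0.001, 0.188, 0, 0, 0, -1, -0.003, 0.001, 0.188, 0, 0, 0, -1, -0.003, 0.001, 0.188, 0, 0, 0, -1]' --squeeze 20

```text
time: 3.05
tool_pos: [0.476, -0.1706, 0.0648]
tcp_rot: [2.002, 2.417, -0.0]
wrist_force: [-2.7, -1.0, 1.6]
width: 0.126
grip_force: 21.6
```

Request:
jog_arm --deltas '[0, 0, 0, 0, 0, 0, -1, 0, 0, 0, 0, 0, 0, -1]'

```text
time: 3.25
tool_pos: [0.4759, -0.1706, 0.0637]
tcp_rot: [2.003, 2.416, 0.001]
wrist_force: [-3.0, -3.3, 1.2]
width: 0.13
grip_force: 21.6
```

```bash
python3 - <<'E'
from h import *
delta([.475,-.1695,.06],.186)
c=read_camera("side")["color"];w=wrist("w2")["color"]
cv2.imwrite("pics/c2.png",np.hstack([cv2.resize(c[260:400,240:430],(400,295)),cv2.resize(w,(400,295))]))
E
```

```text
t 3.25 d [ 0.0013 -0.0007  0.0036] [0.2 0.1 0. ] F [-3.  -3.3  1.2] w 0.13 g 21.61689966917038
```

View pics/c2.png

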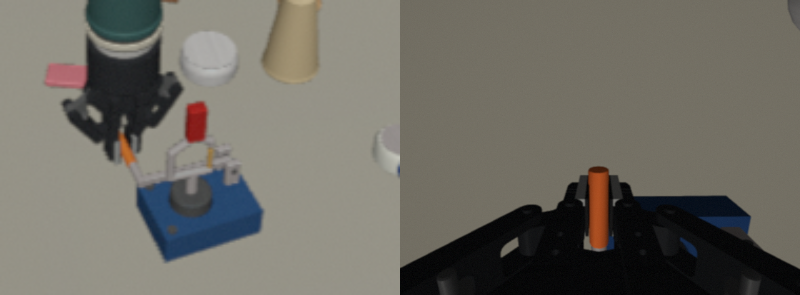

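Request:
jog_arm --deltas '[0, 0.0005, -0.01, 0, 0, 0, -1, 0, 0.002, -0.02, 0, 0, 0, -1, 0, 0.0045, -0.0295, 0, 0, 0, -1, 0, 0.008, -0.039, 0, 0, 0, -1, 0, 0.012, -0.048, 0, 0, 0, -1, 0, 0.0175, -0.0565, 0, 0, 0, -1, 0, 0.0235, -0.0645, 0, 0, 0, -1, 0, 0.03, -0.072, 0, 0, 0, -1]'

```text
time: 4.15
tool_pos: [0.5069, -0.1646, 0.1339]
tcp_rot: [2.002, 2.414, 0.005]
wrist_force: [9.4, -4.2, -11.9]
width: 0.13
grip_force: 19.4
```

Request:
jog_arm --deltas '[0, 0.008, -0.006, 0, 0, 0, -1, 0, 0.016, -0.012, 0, 0, 0, -1, 0, 0.0245, -0.017, 0, 0, 0, -1, 0, 0.034, -0.021, 0, 0, 0, -1, 0, 0.043, -0.0245, 0, 0, 0, -1, 0, 0.053, -0.0265, 0, 0, 0, -1, 0, 0.063, -0.028, 0, 0, 0, -1, 0, 0.073, -0.028, 0, 0, 0, -1]'

```text
time: 4.95
tool_pos: [0.5769, -0.1506, 0.1622]
tcp_rot: [2.005, 2.418, 0.001]
wrist_force: [-1.0, -4.9, 0.1]
width: 0.132
grip_force: 19.8
```

Request:
jog_arm --deltas '[0, 0.01, 0.001, 0, 0, 0, -1, 0, 0.016, 0.002, 0, 0, 0, -1, 0, 0.016, 0.002, 0, 0, 0, -1]'

```text
time: 5.25
tool_pos: [0.5928, -0.1474, 0.1594]
tcp_rot: [2.004, 2.418, 0.001]
wrist_force: [0.7, -2.4, 1.6]
width: 0.125
grip_force: 20.3
```

```bash
python3 - <<'E'
from h import *
delta(world((.5374,-.231,.186),(50-100*np.cos(1.75),72,59+100*np.sin(1.75)))[0],.186)
E
```

```text
t 5.25 d [ 0.0001 -0.0021  0.002 ] [0.1 0.  0. ] F [ 0.7 -2.4  1.6] w 0.125 g 20.29702752828598
```

Request:
jog_arm --deltas '[0, 0, 0, 0, 0, 0, 0, 0, 0, 0, 0, 0, 0, 0, 0, 0, 0, 0, 0, 0, 0, 0, 0, -0.03, 0, 0, 0, 0, 0, 0, -0.07, 0, 0, 0, 0, 0, 0, -0.1, 0, 0, 0, 0, -0.035, -0.035, -0.1, 0, 0, 0, 0, -0.071, -0.07, -0.1, 0, 0, 0, 0]'

```text
time: 6.05
tool_pos: [0.5368, -0.2301, 0.2618]
tcp_rot: [1.999, 2.419, 0.002]
wrist_force: [-0.7, -1.3, -0.1]
width: 0.501
grip_force: 0.0
```

Request:
jog_arm --deltas '[0, 0, 0, 0, 0, 0, 0]'

```text
time: 6.15
tool_pos: [0.5332, -0.234, 0.2601]
tcp_rot: [2.01, 2.413, -0.003]
wrist_force: [-0.1, 0.1, -0.3]
width: 0.499
grip_force: 0.0
```

```bash
python3 - <<'E'
from h import *
w=wrist("w3")["color"];loadw();t=read_camera("top")["color"]
delta([.5378,-.2302,.26],.186)
print(proj("wrist",world((.5378,-.2302,.186),[(0,0,173),(10,7,173),(-10,-7,173),(0,7,130)])).round(0).tolist())
cv2.imwrite("pics/c3.png",np.hstack([cv2.resize(w[150:420,130:430],(400,360)),cv2.resize(t[130:238,390:510],(400,360))]))
E
```

```text
t 6.25 d [ 0.0002  0.0026 -0.0003] [ 0.  -0.  -0.2] F [1.5 0.  0.6] w 0.502 g 0.0
[[286.0, 219.0], [300.0, 209.0], [271.0, 229.0], [285.0, 196.0]]
```

View pics/c3.png

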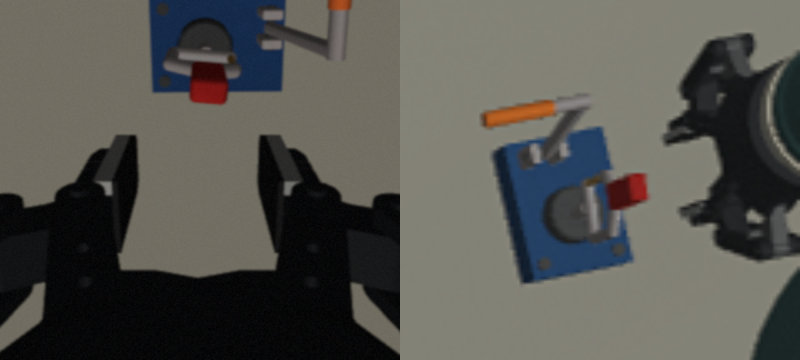

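Request:
jog_arm --deltas '[0, 0.003, 0.03, 0, 0, 0, 0, 0, 0.003, 0.06, 0, 0, 0, 0, 0, 0.003, 0.09, 0, 0, 0, 0, 0, 0.003, 0.107, 0, 0, 0, 0, 0, 0.003, 0.107, 0, 0, 0, 0, 0, 0.003, 0.107, 0, 0, 0, -1, 0, 0.003, 0.107, 0, 0, 0, -1, 0, 0.003, 0.107, 0, 0, 0, -1]' --squeeze 80

```text
time: 7.05
tool_pos: [0.5396, -0.2295, 0.1539]
tcp_rot: [2.004, 2.418, 0.001]
wrist_force: [-1.1, -0.1, 0.4]
width: 0.227
grip_force: 78.2
```

Request:
jog_arm --deltas '[0, 0, 0, 0, 0, 0, -1, 0, 0, 0, 0, 0, 0, -1, 0, 0, -0.01, 0, 0, 0, -1, 0, 0, -0.03, 0, 0, 0, -1, 0, 0, -0.06, 0, 0, 0, -1, 0, 0, -0.1, 0, 0, 0, -1, 0, 0, -0.15, 0, 0, 0, -1, 0, 0, -0.2, 0, 0, 0, -1]'

```text
time: 7.85
tool_pos: [0.5381, -0.2295, 0.3534]
tcp_rot: [-2.004, -2.417, 0.001]
wrist_force: [1.1, -0.9, -4.4]
width: 0.222
grip_force: 78.8
```

```bash
python3 - <<'E'
from h import *
st=(.5102,.2023,-.321)
b=world(st,[(0,0,0),(-80,0,0)]);print(b)
# tab(TCP) over weight origin: hover with bar 80 mm ahead of weight axis
delta([b[1,0],b[1,1],.36],-.321)
print(readout.read_state()["tool_pos"])
E
```

```text
[[0.5102     0.2023     0.        ]
 [0.43428637 0.22754125 0.        ]]
t 7.85 d [ 0.4684 -0.0175 -0.006 ] [-0.1 -0.  29. ] F [ 1.1 -0.9 -4.4] w 0.222 g 78.8108126912266
[ 0.53810478 -0.22949417  0.35342266]
```

Request:
jog_arm --deltas '[0.02, 0, 0, 0, 0, 0, -1, 0.06, 0, 0, 0, 0, 0, -1, 0.1, 0, 0, 0, 0, 0, -1, 0.14, -0.004, 0, 0, 0, 0, -1, 0.18, -0.008, 0, 0, 0, 0, -1, 0.22, -0.012, 0, 0, 0, 0, -1, 0.26, -0.016, 0, 0, 0, 0, -1, 0.3, -0.018, 0, 0, 0, 0, -1]'

```text
time: 8.65
tool_pos: [0.4638, 0.0633, 0.3512]
tcp_rot: [-2.005, -2.417, 0.002]
wrist_force: [0.6, -0.1, -5.0]
width: 0.225
grip_force: 78.8
```

Request:
jog_arm --deltas '[0.03, 0, 0, 0, 0, 4, -1, 0.06, 0, 0, 0, 0, 8, -1, 0.09, 0, 0, 0, 0, 12, -1, 0.12, 0, 0, 0, 0, 16, -1, 0.145, 0, 0, 0, 0, 20, -1, 0.16, 0, 0, 0, 0, 24, -1, 0.168, 0, 0, 0, 0, 27, -1, 0.168, 0, 0, 0, 0, 29, -1]'

```text
time: 9.45
tool_pos: [0.4332, 0.2279, 0.351]
tcp_rot: [-2.546, -1.839, 0.004]
wrist_force: [-0.0, 0.2, -5.4]
width: 0.223
grip_force: 78.8
```

Request:
jog_arm --deltas '[0, 0, 0.03, 0, 0, 0, -1, 0, 0, 0.06, 0, 0, 0, -1, 0, 0, 0.085, 0, 0, 0, -1, 0, 0, 0.1, 0, 0, 0, -1, 0, 0, 0.1, 0, 0, 0, -1]'

```text
time: 9.95
tool_pos: [0.4321, 0.2259, 0.249]
tcp_rot: [-2.546, -1.839, 0.011]
wrist_force: [-1.4, -0.4, -5.6]
width: 0.223
grip_force: 78.7
```

```bash
python3 - <<'E'
from h import *
delta([.4343,.2275,.254],-.321)
t=read_camera("top")["color"];s=read_camera("side")["color"];w=wrist("w4")["color"]
cv2.imwrite("pics/t4.png",t);cv2.imwrite("pics/s4.png",s)
a=np.vstack([np.hstack([cv2.resize(t[130:230,225:345],(400,300),interpolation=2),cv2.resize(s[150:270,210:370],(400,300),interpolation=2)]),np.zeros((300,800,3),np.uint8)])
a[300:,200:600]=cv2.resize(w,(400,300))
cv2.imwrite("pics/c4.png",a)
E
```

```text
t 9.95 d [ 0.0022  0.0015 -0.005 ] [-0.3  0.3  0.1] F [-1.4 -0.4 -5.6] w 0.223 g 78.74309934675694
```

View pics/c4.png

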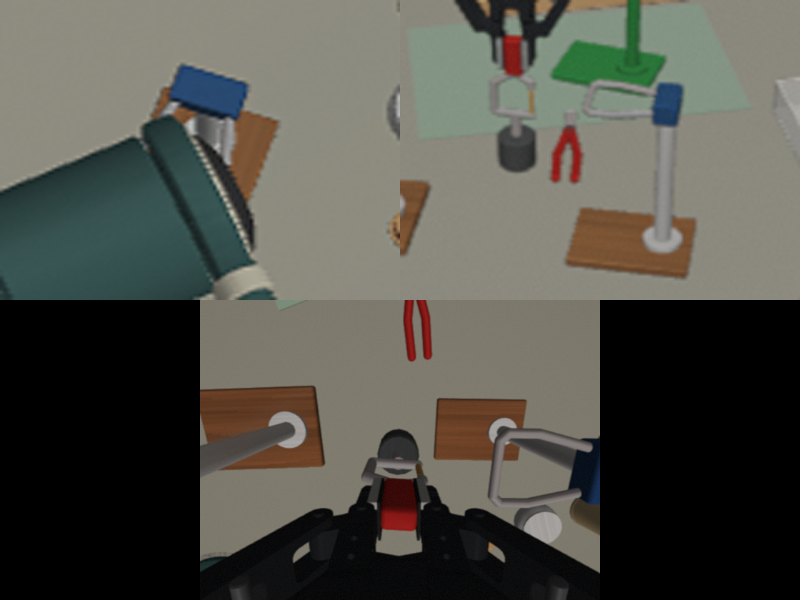

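```bash
python3 - <<'E'
from h import *
loadw();s=readout.read_state();p=s["tool_pos"];r=R.from_rotvec(s["tcp_rot"])
z0=.249-.143
W=lambda l:p+r.apply(np.array([l[1],l[0],145-l[2]-2])/1000.) # weight frame -> world (tool y = weight x, tool x = weight y)
for n,l in dict(bottom=(0,0,0),top=(0,0,40),spine=(-24,0,85),jaw=(18,0,66),tabtop=(0,0,163),nose=(18,0,104)).items():
    print(n,"side",proj("side",W(l)).round(1),"wrist",proj("wrist",W(l)).round(1))
B=world((.5102,.2023,-.321),[(0,0,200),(0,28,200),(0,-28,200)])
for c in("side","wrist"):print("bar",c,proj(c,B).round(1).tolist())
a=np.hstack([cv2.resize(cv2.imread("pics/s4.png")[165:225,235:325],(399*2//2,266),interpolation=2)])
w=cv2.imread("pics/w4.png")[160:310,215:440]
cv2.imwrite("pics/c5.png",np.vstack([cv2.resize(cv2.imread("pics/s4.png")[165:225,235:325],(450,300),interpolation=2),cv2.resize(w,(450,300),interpolation=2)]))
E
```

```text
bottom side [[258.  214.2]] wrist [[278.6 203.8]]
top side [[257.5 202.5]] wrist [[278.5 216.6]]
spine side [[248.3 188.1]] wrist [[238.5 237.1]]
jaw side [[263.6 195.2]] wrist [[305.9 227.4]]
tabtop side [[255.8 163.8]] wrist [[278.3 308.3]]
nose side [[263.2 183.4]] wrist [[311.6 248.8]]
bar side [[285.4, 189.9], [287.0, 184.5], [283.8, 195.5]]
bar wrist [[412.5, 239.7], [417.9, 193.0], [407.5, 283.0]]
```

View pics/c5.png

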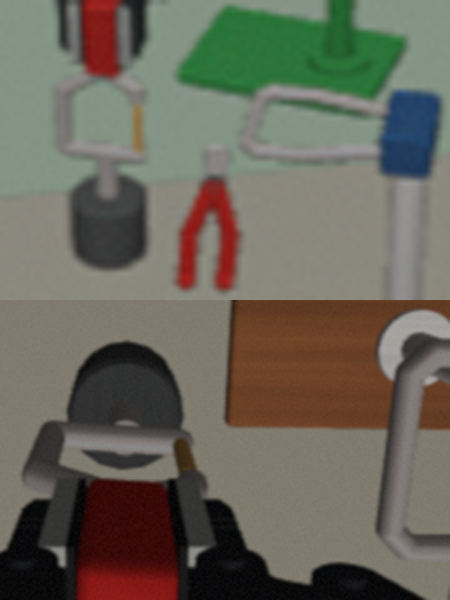

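Request:
jog_arm --deltas '[0.002, 0, -0.005, 0, 0, 0, -1, 0.002, 0.02, -0.005, 0, 0, 0, -1, 0.002, 0.04, -0.005, 0, 0, 0, -1, 0.002, 0.05, -0.005, 0, 0, 0, -1, 0.002, 0.05, -0.005, 0, 0, 0, -1]' --squeeze 120

```text
time: 10.6
tool_pos: [0.4847, 0.2123, 0.258]
tcp_rot: [2.548, 1.836, 0.001]
wrist_force: [0.3, 0.4, -5.1]
width: 0.218
grip_force: 117.8
```

```bash
python3 - <<'E'
from h import *
b=world((.5102,.2023,-.321),(12,1,0))[0]
delta([b[0],b[1],.2545],-.321)
E
```

```text
t 10.6 d [-0.0005  0.0394  0.0035] [ 0.  -0.  -0.1] F [ 0.3  0.4 -5.1] w 0.218 g 117.75534516200423
```

Request:
jog_arm --deltas '[0, 0.005, 0.002, 0, 0, 0, -1, 0, 0.01, 0.002, 0, 0, 0, -1, 0, 0.015, 0.002, 0, 0, 0, -1, 0, 0.02, 0.002, 0, 0, 0, -1, 0, 0.025, 0.002, 0, 0, 0, -1, 0, 0.031, 0.002, 0, 0, 0, -1, 0, 0.037, 0.002, 0, 0, 0, -1, 0, 0.04, 0.002, 0, 0, 0, -1]'

```text
time: 11.4
tool_pos: [0.5222, 0.2001, 0.2559]
tcp_rot: [2.546, 1.838, 0.002]
wrist_force: [-0.2, 1.3, -4.7]
width: 0.218
grip_force: 117.7
```

Request:
jog_arm --deltas '[0, 0, 0, 0, 0, 0, -1, 0, 0.001, 0, 0, 0, 0, -1]'

```text
time: 11.6
tool_pos: [0.5222, 0.2001, 0.2562]
tcp_rot: [2.547, 1.839, 0.002]
wrist_force: [0.3, 0.0, -4.9]
width: 0.212
grip_force: 117.9
```

```bash
python3 - <<'E'
from h import *
b=world((.5102,.2023,-.321),(12,1,0))[0]
delta([b[0],b[1],.2545],-.321)
s=read_camera("side")["color"];w=wrist("w6")["color"]
cv2.imwrite("pics/c6.png",np.vstack([cv2.resize(s[150:225,240:340],(400,300),interpolation=2),cv2.resize(w[160:310,215:415],(400,300),interpolation=2)]))
E
```

```text
t 11.6 d [-0.0007 -0.0001  0.0017] [ 0.1 -0.   0.1] F [ 0.3  0.  -4.9] w 0.212 g 117.91130807250738
```

View pics/c6.png

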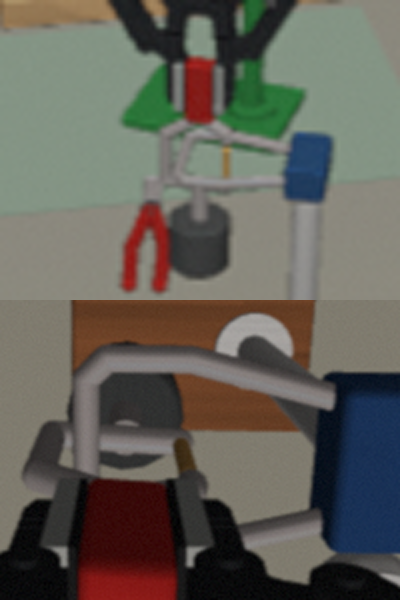

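Request:
jog_arm --deltas '[0, -0.004, 0, 0, 0, 0, -1, 0, -0.008, 0, 0, 0, 0, -1, 0, -0.012, 0.003, 0, 0, 0, -1, 0, -0.012, 0.008, 0, 0, 0, -1, 0, -0.012, 0.013, 0, 0, 0, -1, 0, -0.012, 0.017, 0, 0, 0, -1, 0, -0.012, 0.019, 0, 0, 0, -1, 0, -0.012, 0.019, 0, 0, 0, -1]'

```text
time: 12.5
tool_pos: [0.51, 0.2038, 0.236]
tcp_rot: [-2.547, -1.839, 0.002]
wrist_force: [0.4, 0.1, -4.9]
width: 0.218
grip_force: 117.9
```

Request:
jog_arm --deltas '[0, 0, 0.001, 0, 0, 0, -1, 0, 0, 0.002, 0, 0, 0, -1, 0, 0, 0.002, 0, 0, 0, -1]'

```text
time: 12.8
tool_pos: [0.5103, 0.2039, 0.2347]
tcp_rot: [2.547, 1.839, 0.0]
wrist_force: [0.1, -0.8, -4.1]
width: 0.215
grip_force: 117.9
```

Request:
jog_arm --deltas '[0, 0, 0.001, 0, 0, 0, -1, 0, 0, 0.001, 0, 0, 0, -1, 0, 0, 0.001, 0, 0, 0, -1]'

```text
time: 13.1
tool_pos: [0.5105, 0.204, 0.2339]
tcp_rot: [2.547, 1.839, 0.001]
wrist_force: [-0.3, -0.3, -4.8]
width: 0.215
grip_force: 118.1
```

Request:
jog_arm --deltas '[0, 0, 0.001, 0, 0, 0, -1, 0, 0, 0.001, 0, 0, 0, -1]'

```text
time: 13.3
tool_pos: [0.5107, 0.204, 0.2336]
tcp_rot: [2.546, 1.839, 0.002]
wrist_force: [-0.0, -0.7, -0.8]
width: 0.215
grip_force: 118.5
```

Request:
jog_arm --deltas '[0, 0, 0.001, 0, 0, 0, -1, 0, 0, 0.001, 0, 0, 0, -1]'

```text
time: 13.5
tool_pos: [0.5108, 0.204, 0.2334]
tcp_rot: [2.546, 1.839, 0.003]
wrist_force: [-1.5, -1.4, 4.4]
width: 0.213
grip_force: 119.1
```

Request:
jog_arm --deltas '[0, 0, 0.001, 0, 0, 0, -1, 0, 0, 0.001, 0, 0, 0, -1]'

```text
time: 13.7
tool_pos: [0.5109, 0.204, 0.2332]
tcp_rot: [2.546, 1.839, 0.003]
wrist_force: [-4.2, -2.7, 9.1]
width: 0.216
grip_force: 119.8
```

Request:
jog_arm --deltas '[0, 0, -0.002, 0, 0, 0, -1, 0, 0, -0.002, 0, 0, 0, -1, 0, 0, -0.002, 0, 0, 0, -0.5, 0, 0, -0.002, 0, 0, 0, -0.45, 0, 0, -0.002, 0, 0, 0, -0.4, 0, 0, -0.002, 0, 0, 0, -0.3, 0, 0, -0.002, 0, 0, 0, -0.2, 0, 0, -0.002, 0, 0, 0, -0.1]' --squeeze 20

```text
time: 14.5
tool_pos: [0.5102, 0.2039, 0.2326]
tcp_rot: [-2.547, -1.839, 0.0]
wrist_force: [-0.8, 0.0, 0.1]
width: 0.451
grip_force: 0.0
```

Request:
jog_arm --deltas '[0, 0, 0, 0, 0, 0, -0.1, 0, 0, 0, 0, 0, 0, -0.1, 0, 0, 0, 0, 0, 0, -0.1]'

```text
time: 14.8
tool_pos: [0.5103, 0.2039, 0.2327]
tcp_rot: [2.547, 1.839, 0.0]
wrist_force: [0.0, -0.2, -0.6]
width: 0.447
grip_force: 0.0
```

```bash
python3 - <<'E'
from h import *
s=read_camera("side")["color"];w=wrist("w7")["color"]
delta([.5105,.204,.235],-.321)
cv2.imwrite("pics/c7.png",np.vstack([cv2.resize(s[150:225,240:340],(400,300),interpolation=2),cv2.resize(w[160:310,215:415],(400,300),interpolation=2)]))
E
```

```text
t 14.9 d [ 0.0002  0.0002 -0.0023] [-0.  -0.   0.1] F [ 0.3  1.  -0.5] w 0.453 g 0.0
```

View pics/c7.png

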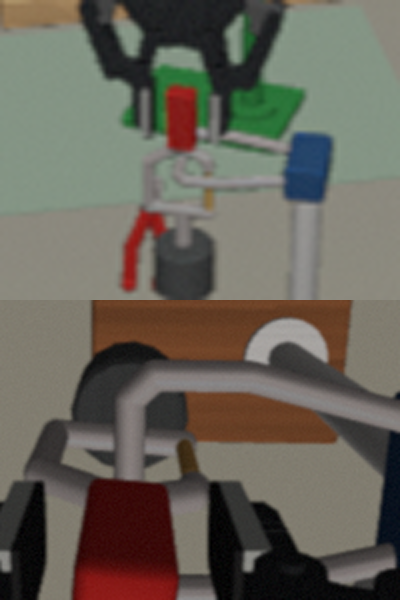

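Request:
jog_arm --deltas '[0, 0, -0.01, 0, 0, 0, -0.1, 0, 0, -0.03, 0, 0, 0, -0.1, 0, 0, -0.06, 0, 0, 0, -0.1, 0, 0, -0.1, 0, 0, 0, -0.1, 0, 0, -0.13, 0, 0, 0, -0.1, 0, 0, -0.13, 0, 0, 0, -0.1]'

```text
time: 15.5
tool_pos: [0.5126, 0.2048, 0.37]
tcp_rot: [2.544, 1.837, 0.017]
wrist_force: [0.9, 0.2, -0.2]
width: 0.449
grip_force: 0.0
```

```bash
python3 - <<'E'
from h import *
delta([.5928,-.1474,.30],.186)
o=cv2.imread("pics/top0.png");n=read_camera("top")["color"];cv2.imwrite("pics/top9.png",n)
# orange grip now
for im in(n,read_camera("side")["color"]):
    h=cv2.cvtColor(im,cv2.COLOR_BGR2HSV);m=cv2.inRange(h,(5,180,120),(14,255,255));k,l,st,c=cv2.connectedComponentsWithStats(m)
    print([(st[i,4],c[i].round(1).tolist()) for i in range(1,k) if st[i,4]>15])
G=world((.5374,-.231,.186),(50-100*np.cos(1.75),65,57+100*np.sin(1.75)))
print(proj("top",G),proj("side",G))
E
```

```text
t 15.5 d [-0.3096  0.1862  0.0696] [  0.6  -0.3 -29. ] F [ 0.9  0.2 -0.2] w 0.449 g 0.0
[(np.int32(87), [425.4, 163.6])]
[(np.int32(54), [348.6, 286.9])]
[[425.5950243  164.29281351]] [[348.86555551 289.17801523]]
```

Request:
jog_arm --deltas '[-0.039, 0.023, 0, 0, 0, 0, 0, -0.078, 0.046, 0, 0, 0, 0, 0, -0.117, 0.07, 0, 0, 0, 0, 0, -0.155, 0.093, 0, 0, 0, 0, 0, -0.194, 0.116, 0, 0, 0, 0, 0, -0.233, 0.14, 0, 0, 0, 0, 0, -0.272, 0.163, 0, 0, 0, 0, 0, -0.31, 0.186, 0, 0, 0, 0, 0]'

```text
time: 16.4
tool_pos: [0.5885, -0.1505, 0.3605]
tcp_rot: [-2.545, -1.837, 0.003]
wrist_force: [1.4, -0.0, -0.1]
width: 0.501
grip_force: 0.0
```

Request:
jog_arm --deltas '[0, 0, 0.02, 0, 0, -7, 0, 0, 0, 0.04, 0, 0, -14, 0, 0, 0, 0.06, 0, 0, -21, 0, 0, 0, 0.08, 0, 0, -29, 0, 0, 0, 0.08, 0, 0, -29, 0, 0, 0, 0.08, 0, 0, -29, 0]'

```text
time: 17.0
tool_pos: [0.5884, -0.1486, 0.2812]
tcp_rot: [-2.007, -2.413, 0.002]
wrist_force: [-0.1, 0.0, 0.6]
width: 0.503
grip_force: 0.0
```

```bash
python3 - <<'E'
from h import *
delta([.5928,-.1474,.159],.186)
E
```

```text
t 17.0 d [0.0002 0.0049 0.1221] [-0.2 -0.1 -0.2] F [-0.1  0.   0.6] w 0.503 g 0.0
```

Request:
jog_arm --deltas '[0, 0.005, 0.04, 0, 0, 0, 0, 0, 0.005, 0.08, 0, 0, 0, 0, 0, 0.005, 0.11, 0, 0, 0, 0, 0, 0.005, 0.122, 0, 0, 0, 0, 0, 0.005, 0.122, 0, 0, 0, 0, 0, 0.005, 0.122, 0, 0, 0, -1, 0, 0.005, 0.122, 0, 0, 0, -1, 0, 0.005, 0.122, 0, 0, 0, -1]' --squeeze 20

```text
time: 17.8
tool_pos: [0.5959, -0.1484, 0.1635]
tcp_rot: [2.003, 2.415, 0.003]
wrist_force: [0.4, 0.2, 3.7]
width: 0.127
grip_force: 21.1
```

Request:
jog_arm --deltas '[0, 0, 0, 0, 0, 0, -1, 0, 0, 0, 0, 0, 0, -1]'

```text
time: 18.0
tool_pos: [0.5961, -0.1484, 0.1634]
tcp_rot: [2.002, 2.415, 0.003]
wrist_force: [0.4, -0.6, 6.1]
width: 0.129
grip_force: 21.3
```

```bash
python3 - <<'E'
from h import *
delta([.5928,-.1474,.1594],.186)
E
```

```text
t 18.0 d [ 0.0016 -0.0031  0.004 ] [0.3 0.1 0. ] F [ 0.4 -0.6  6.1] w 0.129 g 21.345812380313873
```

Request:
jog_arm --deltas '[0, -0.015, -0.002, 0, 0, 0, -1, 0, -0.025, -0.002, 0, 0, 0, -1, 0, -0.035, -0.0005, 0, 0, 0, -1, 0, -0.045, 0.0015, 0, 0, 0, -1, 0, -0.054, 0.005, 0, 0, 0, -1, 0, -0.063, 0.009, 0, 0, 0, -1, 0, -0.072, 0.014, 0, 0, 0, -1, 0, -0.08, 0.02, 0, 0, 0, -1]'

```text
time: 18.8
tool_pos: [0.515, -0.164, 0.1415]
tcp_rot: [2.004, 2.417, -0.002]
wrist_force: [-0.3, -3.6, 4.8]
width: 0.13
grip_force: 23.3
```

Request:
jog_arm --deltas '[0, -0.008, 0.006, 0, 0, 0, -1, 0, -0.0145, 0.0135, 0, 0, 0, -1, 0, -0.0205, 0.0215, 0, 0, 0, -1, 0, -0.026, 0.03, 0, 0, 0, -1, 0, -0.03, 0.039, 0, 0, 0, -1, 0, -0.0335, 0.0485, 0, 0, 0, -1, 0, -0.036, 0.058, 0, 0, 0, -1, 0, -0.0375, 0.068, 0, 0, 0, -1]'

```text
time: 19.6
tool_pos: [0.4769, -0.1711, 0.0717]
tcp_rot: [-2.004, -2.419, 0.006]
wrist_force: [-3.1, -8.7, 2.6]
width: 0.128
grip_force: 25.2
```

Request:
jog_arm --deltas '[0, -0.0005, 0.005, 0, 0, 0, -1, 0, -0.0005, 0.01, 0, 0, 0, -1, 0, -0.0005, 0.012, 0, 0, 0, -1, 0, -0.0005, 0.012, 0, 0, 0, -1]'

```text
time: 20.0
tool_pos: [0.4759, -0.1712, 0.0592]
tcp_rot: [-2.003, -2.418, 0.007]
wrist_force: [-3.1, -9.3, 0.4]
width: 0.128
grip_force: 25.3
```

```bash
python3 - <<'E'
from h import *
delta([.4759,-.1706,.0637],.186)
E
```

```text
t 20.0 d [ 0.0006  0.0001 -0.0045] [-0.3  0.1  0.1] F [-3.1 -9.3  0.4] w 0.128 g 25.260613560676575
```

Request:
jog_arm --deltas '[0, 0, 0.002, 0, 0, 0, -1, 0, 0, 0.003, 0, 0, 0, -1]'

```text
time: 20.2
tool_pos: [0.4758, -0.1712, 0.0564]
tcp_rot: [-2.003, -2.418, 0.007]
wrist_force: [-4.6, -11.2, 4.7]
width: 0.124
grip_force: 25.9
```

Request:
jog_arm --deltas '[0, 0, 0.002, 0, 0, 0, -1, 0, 0, 0.003, 0, 0, 0, -1]'

```text
time: 20.4
tool_pos: [0.476, -0.1713, 0.0557]
tcp_rot: [-2.002, -2.418, 0.008]
wrist_force: [-13.2, -6.7, 24.1]
width: 0.125
grip_force: 27.8
```

Request:
jog_arm --deltas '[0, 0, 0.002, 0, 0, 0, -1, 0, 0, 0.003, 0, 0, 0, -1]'

```text
time: 20.6
tool_pos: [0.476, -0.1713, 0.0546]
tcp_rot: [-2.002, -2.417, 0.008]
wrist_force: [-18.2, -4.2, 37.0]
width: 0.13
grip_force: 29.2
```

Request:
jog_arm --deltas '[0, 0, -0.003, 0, 0, 0, -1, 0, 0, -0.003, 0, 0, 0, 0, 0, 0, -0.003, 0, 0, 0, 0, 0, 0, -0.003, 0, 0, 0, 0, 0, 0, -0.04, 0, 0, 0, 0, 0, 0, -0.08, 0, 0, 0, 0, 0.04, 0, -0.12, 0, 0, 0, 0, 0.08, 0, -0.16, 0, 0, 0, 0]'

```text
time: 21.4
tool_pos: [0.4647, -0.0995, 0.2031]
tcp_rot: [-2.007, -2.415, -0.0]
wrist_force: [1.8, 0.7, -0.9]
width: 0.499
grip_force: 0.0
```

Request:
jog_arm --deltas '[0.04, -0.03, -0.04, 0, 0, 0, 0, 0.08, -0.06, -0.08, 0, 0, 0, 0]'

```text
time: 21.6
tool_pos: [0.4065, -0.046, 0.2655]
tcp_rot: [-2.004, -2.418, 0.0]
wrist_force: [0.5, 0.7, -0.0]
width: 0.501
grip_force: 0.0
```

```bash
cat > chk.py <<'E'
from h import *
def f(im,lo,hi,n=15):
    m=cv2.inRange(cv2.cvtColor(im,cv2.COLOR_BGR2HSV),lo,hi);k,l,st,c=cv2.connectedComponentsWithStats(m)
    return [(int(st[i,4]),c[i].round(1).tolist()) for i in range(1,k) if st[i,4]>n]
for c in("top","side"):
    o=cv2.imread(f"pics/{c}0.png");n=read_camera(c)["color"]
    print(c,"orange0",f(o,(5,180,120),(14,255,255)),"now",f(n,(5,180,120),(14,255,255)))
    print(" red0",f(o,(0,180,100),(4,255,255)),"now",f(n,(0,180,100),(4,255,255)))
    d=(cv2.absdiff(o,n).max(2)>40).astype(np.uint8);k,l,st,ce=cv2.connectedComponentsWithStats(d)
    print(" diff",[st[i].tolist() for i in range(1,k) if st[i,4]>12])
for q in(0,.03,.06,.1):
    G=world((.5374,-.231,.186),(50-100*np.cos(q),65,57+100*np.sin(q)));print(q,proj("top",G).round(1),proj("side",G).round(1))
E
python3 chk.py
```

```text
top orange0 [(76, [425.0, 215.9])] now []
 red0 [(35, [460.8, 185.8]), (294, [214.7, 206.3])] now [(54, [275.0, 193.3]), (293, [214.6, 206.2])]
 diff [[451, 181, 14, 20, 146], [360, 183, 147, 237, 15906], [268, 188, 17, 22, 224], [429, 190, 7, 18, 48], [417, 252, 5, 7, 25], [0, 265, 110, 74, 4027], [491, 265, 4, 7, 22], [413, 313, 5, 7, 28], [8, 323, 186, 97, 9087], [491, 327, 4, 6, 23], [0, 368, 22, 29, 333], [463, 384, 6, 6, 27], [276, 389, 42, 31, 995], [339, 403, 10, 17, 40]]
side orange0 [(60, [297.9, 328.2])] now [(57, [297.8, 331.1])]
 red0 [(93, [276.3, 211.9]), (141, [332.7, 317.2])] now [(90, [284.9, 178.7])]
 diff [[0, 0, 180, 75, 6804], [162, 0, 49, 41, 1093], [14, 21, 6, 9, 32], [157, 35, 6, 8, 29], [180, 43, 19, 18, 171], [197, 51, 7, 3, 14], [237, 50, 5, 13, 41], [223, 58, 8, 12, 73], [181, 62, 28, 23, 308], [251, 65, 23, 40, 217], [229, 67, 6, 8, 22], [227, 66, 45, 98, 2104], [170, 69, 3, 11, 26], [31, 70, 63, 118, 2091], [110, 74, 20, 5, 54], [174, 76, 8, 5, 21], [183, 77, 43, 34, 697], [137, 84, 10, 6, 34], [224, 89, 7, 18, 18], [0, 94, 125, 189, 7683], [193, 114, 3, 6, 16], [223, 161, 71, 73, 2593], [328, 308, 11, 20, 189], [293, 320, 12, 16, 38], [293, 325, 11, 16, 37], [338, 330, 3, 9, 20], [325, 343, 11, 10, 56], [305, 345, 18, 7, 43], [321, 356, 18, 7, 70]]
0 [[423.7 216.4]] [[298.6 333.6]]
0.03 [[424.  216.3]] [[298.6 332.7]]
0.06 [[424.4 216.2]] [[298.7 331.7]]
0.1 [[424.8 215.9]] [[298.8 330.5]]
```

Request:
jog_arm --deltas '[0, 0, -0.02, 0, 0, 0, 0, 0, 0, -0.04, 0, 0, 0, 0, 0, 0, -0.04, 0, 0, 0, 0, 0, 0, -0.04, 0, 0, 0, 0, 0, 0, -0.04, 0, 0, 0, 0]'

```text
time: 22.2
tool_pos: [0.4069, -0.0475, 0.3028]
tcp_rot: [-2.004, -2.416, 0.002]
wrist_force: [0.2, 0.0, 0.4]
width: 0.5
grip_force: 0.0
```

```bash
python3 chk.py | grep -v diff; python3 - <<'E'
from h import *
W=world((.5102,.2023,-.321),[(0,0,253),(0,0,231)]);print(proj("side",W),proj("top",W))
E
```

```text
top orange0 [(76, [425.0, 215.9])] now []
 red0 [(35, [460.8, 185.8]), (294, [214.7, 206.3])] now [(54, [275.0, 193.3]), (294, [214.7, 206.2])]
side orange0 [(60, [297.9, 328.2])] now [(57, [297.8, 331.1])]
 red0 [(93, [276.3, 211.9]), (141, [332.7, 317.2])] now [(29, [276.3, 205.7])]
0 [[423.7 216.4]] [[298.6 333.6]]
0.03 [[424.  216.3]] [[298.6 332.7]]
0.06 [[424.4 216.2]] [[298.7 331.7]]
0.1 [[424.8 215.9]] [[298.8 330.5]]
[[285.36824499 172.92956921]
 [285.38919801 180.05654037]] [[274.97976216 192.46884411]
 [275.21912662 193.92554953]]
```

```bash
python3 -c "
from workcell import finish_job
print(finish_job())"
```

```text
the job is handed in; nothing more can be done
None
```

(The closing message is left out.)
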